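# Set the frame warmer's click timer by feel and start it

## Task

Set the timer of the frame warmer and start it. The dial's knob has slipped on its spindle, so its white mark and the scale tell nothing: wind the dial gently anticlockwise until you feel its end stop (do not force it), then turn it clockwise exactly five clicks from there and let it rest in the fifth click. Then press the start button fully down and let it come up again; leave the other things on the bench alone.

Things in the scene. Friction and masses are not known exactly. Their poses are not given: they have to be found in the camera images.
- warmer: White box-shaped frame warmer, fixed, 220 (x) by 250 (y) by 90 mm high; origin at the centre of its underside, z up. Its flat top carries, in its own frame, the dial at x -50, y -58 mm and the start button at x -50, y +65 mm; a dark slatted vent (x +7 to +97 mm) lies behind them with a pair of spectacles on it.
- dial: Timer dial: black disc 52 mm across, 8 mm thick, carrying an upright bar grip 48 mm long (along the dial's x), 14 mm wide (y), with flat sides from 8 to 36 mm above the origin. Origin on the turning axis at the disc's underside, 92 mm above the bench; z up. White mark on the bar's -x end. It only turns about z; clockwise from above counts up. The bar can be gripped from above across its width.
- dial_grip (a point): Point on the dial's axis 24 mm above its origin, axes as the dial's. Detents every 20 degrees, rests 0 to 9; it starts in one of 1 to 4 (rarely balanced half way between two), unknown which. It takes 0.14 N m to leave a rest, fading to 0 half way (10 degrees); then the dial pulls on by itself, up to 0.14 N m, into the next rest: one click. Let go, it drops into the nearest rest.
- dial_top (a point): Centre of the bar's top, 36 mm above the origin. The end stop, at another angle each time: anticlockwise of rest 0 a stiff buffer is met 2 degrees beyond the rest and adds 0.05 N m per degree to the detent's torque, with no click; let go, the dial springs back to rest 0. Turned 8 degrees beyond rest 0 (about 0.4 N m) the timer is damaged; 0.22 to 0.3 N m tells the stop.
- train (a joint): Rack inside the timer, driven by the dial's spindle: m, 0 at rest 0, +0.00002 (0.02 mm) per click clockwise, negative in the end stop. It is what the timer is really set to, but its readings are only good to about 0.5 mm (25 clicks), useless for counting.
- start_top (a point): Centre of the top of the start button: a black round push button, 26 mm across, on a steel ring on the warmer's top; a flat steel ring 42 mm across, 12 mm high, surrounds it, its cap standing 10 mm proud of the ring; pressed straight down.
- start (a joint): Travel of the start button in m: 0 up, 0.006 fully down; a spring, fully down takes 5 N.
- specs: Folded spectacles standing on the vent of the warmer, 140 by 32 by 48 mm high; origin at the centre of their underside. Not to be disturbed.
- driver: Small screwdriver with dark wooden handle, 150 mm long, 26 mm thick, lying on the bench in front of the warmer (robot's side); origin at its middle on the bench. Not to be disturbed.
- jar: Amber glass jar, 56 mm across, 65 mm high, on the bench to the left of the warmer; origin under its centre. Not to be disturbed.
- case: Brown leather-covered spectacle case, 65 by 160 by 34 mm, on the bench to the right of the warmer; origin under its centre. Not to be disturbed.
- loupe: Black eye loupe, 38 mm across, 32 mm high, standing on the bench in front of the warmer; origin under its centre. Not to be disturbed.

How it is judged:
On the way, in this order (a step that is already met when the one before it is completed fails the run):
1. the dial is wound back to rest 0 or the end stop (value of joint train below 6e-06 m), for 0.1 s.
2. the dial stands at the fifth click (value of joint train between 9.4e-05 and 0.000106 m), for 0.3 s.
3. the start button is pressed fully down with the dial at the fifth click (all of step 2 and value of joint start above 0.0048 m), for 0.04 s.
At the end, for the whole second after the job is handed in: The dial rests in the fifth click from its end stop (within 0.3 click), reached after winding it back to rest 0; the start button was then pressed down (at least 4.8 of its 6 mm) and is up again; spectacles, screwdriver, jar, case and loupe are within 15 mm of where they stood (all of step 2 and value of joint start below 0.001 m and distance of each of specs, driver, jar, case, loupe from where it was at the start of the episode below 0.015 m); the robot touches nothing.
It fails at once if the dial is forced into its end stop (8 degrees beyond rest 0, about 0.4 N m) (value of joint train below -8e-06 m).
It fails at once if the start button is pressed before the dial has been set (value of joint start above 0.003 m and not (value of joint train between 9.4e-05 and 0.000106 m)).
It fails at once if a bystander is pushed more than 30 mm (distance of any of specs, driver, jar, case, loupe from where it was at the start of the episode above 0.03 m).
It also fails if it takes over 69 s, if anything falls off the work surface, if the arm or the gripper's body presses on something with over 40 N, if the wrist force passes 120 N, or if a joint passes its speed limit or range.

## Robot

A 6-joint arm with a two-finger parallel gripper is mounted at the origin on the work surface. World frame = base frame: x ahead of the robot, y to its left, z up, the work surface at z = 0. Lengths are in m, angles in rad, forces in N, time in s.
With the tool pointing down it reaches from about 0.225 to 0.875 m from the base axis. Payload 3.4 kg.
Tool frame: the origin (TCP) lies at the very end of the fingers, on their centre line; the grasp point (between the pads) lies behind it (manip.grasp_offset is the z of the grasp point in the tool frame, in m); z points along the fingers, y is the line along which they close (so a half turn about z gives the same grasp; the last joint's range is limited). The gripper opens to 85 mm and grips with 20 to 120 N. Pads are 22 mm wide; open, the fingers measure 114 mm over their backs; the gripper's body (76 mm by 85 mm) begins 54 mm behind the grasp point. The pads swing forward as they close: fully open they stand 13 mm farther back than shut.
Start: joints at [1.079, 0.276, 1.505, -0, 1.361, -0.121], TCP at [0.208, 0.536, 0.231] pointing down, gripper open.
Joint ranges: [-2.89, 2.89], [-0.75, 2.08], [0.22, 2.7], [-1.18, 4.32], [0.11, 2.71], [-2.7, 2.7]. Speed limits (rad/s): [2.57, 2.57, 3.14, 3.14, 3.14, 3.14].

## Interface

Orientations are given as a unit quaternion [w, x, y, z].
In Python, from rig import manip gives the robot as it stands.
- The arm moves only by the shell command python3 -m pendant 'ROWS' [FORCE]. ROWS is JSON, a list of rows, each an object of numbers: "dx", "dy", "dz": the shift along the tool's x, y, z in m; "rx", "ry", "rz": the turn, a rotation vector about the tool's x, y, z in degrees; "hand": the finger opening in m, from 0 to 0.0854. In form: [{"dx": .., "dy": .., "dz": .., "rx": .., "ry": .., "rz": .., "hand": ..}, ...]. A call has 1 to 12 rows; each row shifts and turns the commanded pose from where the row before left it, along the tool's axes as they then stand; what a row does not reach is not made up. A row lasts 1/12 s, in which the tool goes at most 41.7 mm and 7.16 degrees, less where a joint would pass 70% of its speed; a pose out of reach is approached as far as the arm can. A call is refused whole if a number of a shift passes 0.0417 or a number of a turn 7.16, either way. A call with a gripper value outside its range is refused whole. The fingers move at their own pace and stop on an object; FORCE is the grip in N (left out, the last holds). Time passes only in rows, so rows that do not move let the fingers close. It gives the time, the measured TCP pose, the force, the opening and the grip force at its end, in the units of the state.
- manip.get_state(): the state, without advancing time (a new reading comes with each control period).
- manip.get_image(name): name is "scene" or "top" or "wrist"; returns a dict with "frame" (400x640x3 uint8, red, green, blue), "fx", "fy", "cx", "cy" (pixels), "distortion" ([k1, k2, p1, p2, k3] as OpenCV has them; the pictures are not rectified), "position" and "attitude" of the camera in the world; the wrist camera has in their place "mount" (4x4, takes a point from camera to tool coordinates, whose origin is the TCP and whose axes are the flange's). Camera axes: x right, y up, looking along -z (the intrinsics and any distortion apply to the point x, -y, -z); pixel columns grow to the right and rows downward; lengths in m; the calibration is good to about 2 mm. A picture is of the moment at which its call begins: read the wrist's pose just before it. There is no depth.
- manip.sign_off(): hands the job in; it is judged then, once.
The state is a dict: "clock": time; "qpos": joint angles; "qd": joint speeds; "effort": joint torques, N m; "position": TCP position; "ee_rot": TCP orientation; "contact_force": force on the tool from outside, world axes, zero at the start; "moment": the same for the moment, N m; "width": finger opening in m; "gripper_force": force on a finger pad.
Only numpy, scipy, OpenCV 4.12 (cv2) and the standard library are available. Lean on these libraries where they do the work, as an engineer would, in place of code of your own. Each camera call takes 0.05 s, during which the arm holds its last target. There are 200 camera calls.

## Working session

There is one attempt and no reset: what is moved stays moved. The work goes in short steps, Python scripts to look and compute and a shell command to move; the robot and the scene stay as the last step left them, time stands still between calls to the robot, and variables do not carry over. Pictures are saved under pics/ and viewed, at most 10 in all, crops included, and the job is handed in when it is done.

```bash
mkdir -p pics; ls
python3 - <<'E'
from rig import manip
import cv2
s=manip.get_state();print(s, manip.grasp_offset)
for n in ("scene","top"):
    d=manip.get_image(n);cv2.imwrite(f"pics/{n}0.png",d["frame"][:,:,::-1]);print({k:v for k,v in d.items() if k!="frame"})
E
```

```text
pics
{'clock': 0.0, 'qpos': array([ 1.07899299e+00,  2.76574618e-01,  1.50612862e+00,  1.85059467e-06,
        1.36073495e+00, -1.21011883e-01]), 'qd': array([ 0.00046438, -0.00101484,  0.00180884,  0.00078576, -0.00071508,
        0.00064534]), 'effort': array([ 2.94785696e-04, -4.16778123e+01, -2.45807111e+01,  6.38525648e-05,
        1.08393375e-02,  1.19807123e-05]), 'position': array([0.20810657, 0.53543901, 0.23045315]), 'ee_rot': array([-2.79202243e-04,  1.84335606e-01,  9.82862927e-01, -8.79515603e-04]), 'contact_force': array([0.12270457, 0.3427218 , 0.14926674]), 'moment': array([0.00064679, 0.02269979, 0.03613965]), 'gripper_force': 0.0, 'width': 0.08531210153144551} -0.0187
{'fx': 385.8699890331419, 'fy': 385.8699890331419, 'cx': 311.8501041042682, 'cy': 204.8661848872771, 'distortion': array([-0.06525764,  0.        ,  0.        ,  0.        ,  0.        ]), 'position': array([ 0.862972  , -0.55812469,  0.52208025]), 'attitude': array([0.84387805, 0.47681237, 0.12567279, 0.21148557])}
{'fx': 376.11264123550376, 'fy': 376.11264123550376, 'cx': 317.12914018863586, 'cy': 201.11468709347997, 'distortion': array([-0.06368353,  0.        ,  0.        ,  0.        ,  0.        ]), 'position': array([0.42045174, 0.01906159, 0.85168074]), 'attitude': array([ 0.7048505 ,  0.06702692, -0.04944703, -0.70444883])}
```

View pics/top0.png

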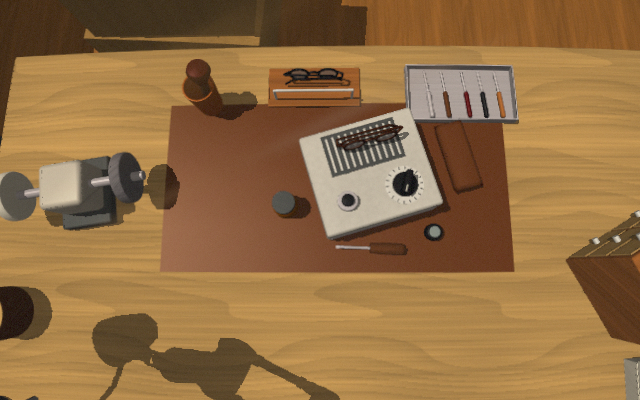

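View pics/scene0.png

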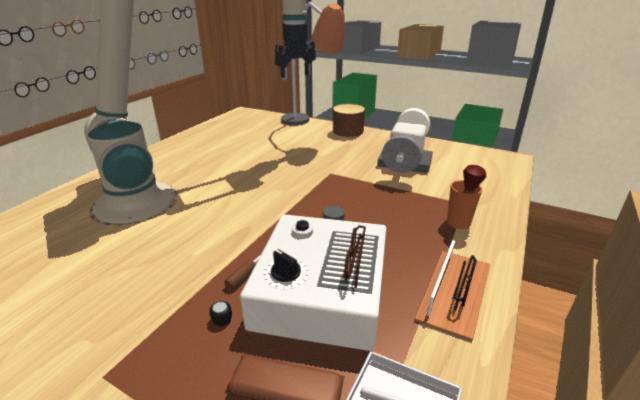

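The top view shows the dial near (404,183), the button near (348,200), and the loupe and driver in front of the warmer. The scene view shows the dial at (286,265) and the button at (302,227).

```bash
cat > h.py <<'E'
import numpy as np, cv2
from scipy.spatial.transform import Rotation as R
def quat(q): return R.from_quat(np.roll(q,-1))
def cam(d,s=None):
    K=np.array([[d["fx"],0,d["cx"]],[0,d["fy"],d["cy"]],[0,0,1.]])
    if "mount" in d:
        T=np.eye(4);T[:3,:3]=quat(s["ee_rot"]).as_matrix();T[:3,3]=s["position"];T=T@np.array(d["mount"])
        return K,d["distortion"],T[:3,3],T[:3,:3]
    return K,d["distortion"],d["position"],quat(d["attitude"]).as_matrix()
def ray(c,uv):
    p=cv2.undistortPoints(np.array(uv,float).reshape(-1,1,2),c[0],c[1])[:,0]
    v=np.c_[p[:,0],-p[:,1],-np.ones(len(p))]@c[3].T
    return c[2],v
def onz(c,uv,z):
    o,v=ray(c,uv);return o+v*((z-o[2])/v[:,2])[:,None]
def blobs(img,roi,thr=60,mina=15):
    x0,y0,x1,y1=roi;m=(img[y0:y1,x0:x1].max(2)<thr).astype(np.uint8)
    n,l,st,ce=cv2.connectedComponentsWithStats(m)
    return [(st[i,4],ce[i]+[x0,y0],st[i,:4]+[x0,y0,0,0]) for i in range(1,n) if st[i,4]>=mina],l
E
python3 - <<'E'
from h import *; from rig import manip
np.set_printoptions(precision=4,suppress=True)
C={}
for n,ro in (("top",((382,165,428,205),(338,190,360,212))),("scene",((262,245,310,285),(290,217,315,238)))):
    d=manip.get_image(n);c=cam(d);C[n]=c
    for r,z in zip(ro,(0.1,0.112)):
        for b in blobs(d["frame"],r)[0]: print(n,b[0],b[1],b[2],onz(c,[b[1]],z))
t=cv2.imread("pics/top0.png")[155:215,330:435]; s=cv2.imread("pics/scene0.png")[210:290,250:350]
cv2.imwrite("pics/c1.png",np.vstack([cv2.resize(t,(700,300),interpolation=2),cv2.resize(s,(700,300),interpolation=2)]))
# warmer top-face corners (front edge) in top view, z=.09
print(onz(C["top"],[[300,140],[409,109],[441,203],[329,236]],.09))
E
```

```text
top 454 [405.1145 182.9229] [393 170  25  26] [[ 0.5829 -0.1413  0.1   ]]
top 111 [347.6396 199.8559] [342 194  12  12] [[ 0.546  -0.0231  0.112 ]]
scene 616 [284.5958 267.7727] [272 252  28  30] [[ 0.5804 -0.1423  0.1   ]]
scene 85 [301.9176 225.1529] [297 221  11   9] [[ 0.5517 -0.0329  0.112 ]]
[[ 0.6785  0.0749  0.09  ]
 [ 0.7472 -0.1583  0.09  ]
 [ 0.5429 -0.2157  0.09  ]
 [ 0.4757  0.014   0.09  ]]
```

View pics/c1.png

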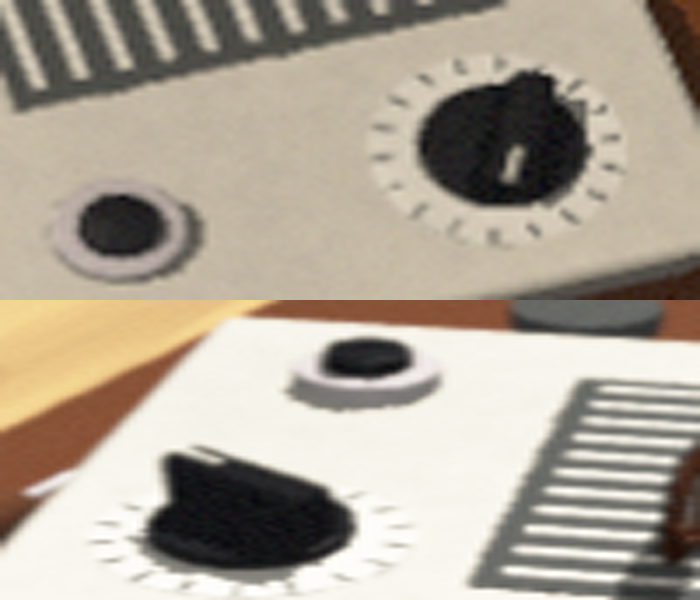

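The crop shows the dial disc centred near top pixel (405,184). Its bar runs from the white mark at (407,188) to (411,171), so its yaw is about -14°. The button cap is at (348,200), about 123 mm from the dial as expected. I'll move above the dial.

```bash
A='{"dx":-0.0248,"dy":-0.0206}'; python3 -m pendant '[{"dx":-0.0248,"dy":-0.0206},{"dx":-0.0248,"dy":-0.0206},{"dx":-0.0248,"dy":-0.0206},{"dx":-0.0248,"dy":-0.0206},{"dx":-0.0248,"dy":-0.0206},{"dx":-0.0248,"dy":-0.0206},{"dx":-0.0248,"dy":-0.0206},{"dx":-0.0248,"dy":-0.0206},{"dx":-0.0248,"dy":-0.0206},{"dx":-0.0248,"dy":-0.0206},{"dx":-0.0248,"dy":-0.0206},{"dx":-0.0248,"dy":-0.0206}]'
python3 -m pendant '[{"dx":-0.0248,"dy":-0.0206},{"dx":-0.0248,"dy":-0.0206},{"dx":-0.0248,"dy":-0.0206},{"dx":-0.0248,"dy":-0.0206},{"dx":-0.0248,"dy":-0.0206},{"dx":-0.0248,"dy":-0.0206},{"dx":-0.0248,"dy":-0.0206},{"dx":-0.0248,"dy":-0.0206},{"dx":-0.0248,"dy":-0.0206},{"dx":-0.0248,"dy":-0.0206},{"dx":-0.0248,"dy":-0.0206},{"dx":-0.0248,"dy":-0.0206}]'
python3 -m pendant '[{"rz":7},{"rz":7},{"rz":7},{"rz":7},{"rz":7},{"rz":7},{"rz":7},{"rz":7},{"rz":7},{"rz":7},{"rz":7},{"rz":7}]'
python3 -m pendant '[{"rz":7},{"rz":7},{"rz":7},{"rz":7},{"rz":7},{"rz":7},{"rz":7},{"rz":7},{"rz":7},{"rz":7},{"rz":7},{"rz":7}]'
python3 -m pendant '[{"rz":5,"hand":0.045},{"hand":0.045},{"hand":0.045}]'
python3 - <<'E'
from h import *; from rig import manip
s=manip.get_state();d=manip.get_image("wrist");c=cam(d,s)
print(s["position"],s["qpos"],quat(s["ee_rot"]).as_matrix(),c[2],s["contact_force"],s["moment"])
cv2.imwrite("pics/w1.png",d["frame"][:,:,::-1])
E
```

```text
[0.2082327  0.53566791 0.2307719 ] [ 1.07897158e+00  2.76370826e-01  1.50562037e+00  2.74588160e-05
  1.36068351e+00 -1.20997724e-01] [[-9.32025840e-01  3.62391429e-01 -5.34655946e-04]
 [ 3.62391790e-01  9.32025378e-01 -9.41119403e-04]
 [ 1.57259305e-04 -1.07090253e-03 -9.99999414e-01]] [0.14691276 0.55871981 0.37323192] [ 0.1497249  -0.37609772 -0.16320315] [-0.05190304  0.00805259 -0.02872609]invalid input
invalid input
invalid input
invalid input
invalid input
```

View pics/w1.png

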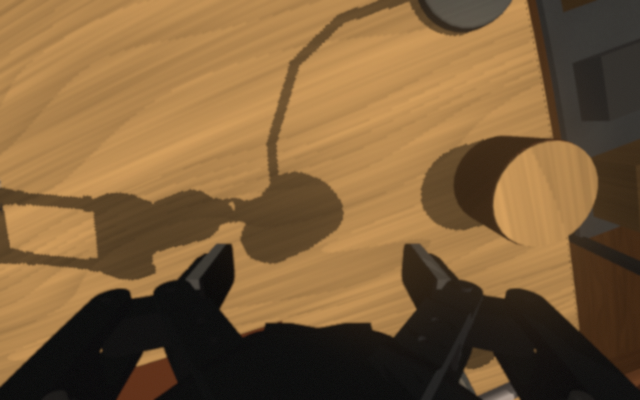

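The wrist view shows only the bench, because the arm hasn't moved: every row was rejected. Rows probably need all their keys.

```bash
python3 -m pendant '[{"dx":-0.0248,"dy":-0.0206,"dz":0,"rx":0,"ry":0,"rz":0,"hand":0.0854}]'; python3 -m pendant --help
```

```text
clock: 0.33
position: [0.2227, 0.5115, 0.2308]
ee_rot: [-0.001, 0.183, 0.983, 0.002]
contact_force: [0.7, -0.4, 0.4]
width: 0.0855
gripper_force: 0.0invalid input: not JSON, or not a number
```

```bash
python3 -m pendant '[{"dx":-0.030,"dy":-0.025,"dz":0,"rx":0,"ry":0,"rz":0,"hand":0.045},{"dx":-0.030,"dy":-0.025,"dz":0,"rx":0,"ry":0,"rz":0,"hand":0.045},{"dx":-0.030,"dy":-0.025,"dz":0,"rx":0,"ry":0,"rz":0,"hand":0.045},{"dx":-0.030,"dy":-0.025,"dz":0,"rx":0,"ry":0,"rz":0,"hand":0.045},{"dx":-0.030,"dy":-0.025,"dz":0,"rx":0,"ry":0,"rz":0,"hand":0.045},{"dx":-0.030,"dy":-0.025,"dz":0,"rx":0,"ry":0,"rz":0,"hand":0.045},{"dx":-0.030,"dy":-0.025,"dz":0,"rx":0,"ry":0,"rz":0,"hand":0.045},{"dx":-0.030,"dy":-0.025,"dz":0,"rx":0,"ry":0,"rz":0,"hand":0.045},{"dx":-0.030,"dy":-0.025,"dz":0,"rx":0,"ry":0,"rz":0,"hand":0.045},{"dx":-0.030,"dy":-0.025,"dz":0,"rx":0,"ry":0,"rz":0,"hand":0.045}]'
python3 -m pendant '[{"dx":-0.030,"dy":-0.025,"dz":0,"rx":0,"ry":0,"rz":0,"hand":0.045},{"dx":-0.030,"dy":-0.025,"dz":0,"rx":0,"ry":0,"rz":0,"hand":0.045},{"dx":-0.030,"dy":-0.025,"dz":0,"rx":0,"ry":0,"rz":0,"hand":0.045},{"dx":-0.030,"dy":-0.025,"dz":0,"rx":0,"ry":0,"rz":0,"hand":0.045},{"dx":-0.030,"dy":-0.025,"dz":0,"rx":0,"ry":0,"rz":0,"hand":0.045},{"dx":-0.030,"dy":-0.025,"dz":0,"rx":0,"ry":0,"rz":0,"hand":0.045},{"dx":-0.030,"dy":-0.025,"dz":0,"rx":0,"ry":0,"rz":0,"hand":0.045},{"dx":-0.030,"dy":-0.025,"dz":0,"rx":0,"ry":0,"rz":0,"hand":0.045},{"dx":-0.030,"dy":-0.025,"dz":0,"rx":0,"ry":0,"rz":0,"hand":0.045}]'
python3 -m pendant '[{"dx":0,"dy":0,"dz":0,"rx":0,"ry":0,"rz":7,"hand":0.045},{"dx":0,"dy":0,"dz":0,"rx":0,"ry":0,"rz":7,"hand":0.045},{"dx":0,"dy":0,"dz":0,"rx":0,"ry":0,"rz":7,"hand":0.045},{"dx":0,"dy":0,"dz":0,"rx":0,"ry":0,"rz":7,"hand":0.045},{"dx":0,"dy":0,"dz":0,"rx":0,"ry":0,"rz":7,"hand":0.045},{"dx":0,"dy":0,"dz":0,"rx":0,"ry":0,"rz":7,"hand":0.045},{"dx":0,"dy":0,"dz":0,"rx":0,"ry":0,"rz":7,"hand":0.045},{"dx":0,"dy":0,"dz":0,"rx":0,"ry":0,"rz":7,"hand":0.045},{"dx":0,"dy":0,"dz":0,"rx":0,"ry":0,"rz":7,"hand":0.045},{"dx":0,"dy":0,"dz":0,"rx":0,"ry":0,"rz":7,"hand":0.045},{"dx":0,"dy":0,"dz":0,"rx":0,"ry":0,"rz":7,"hand":0.045},{"dx":0,"dy":0,"dz":0,"rx":0,"ry":0,"rz":7,"hand":0.045}]'
python3 -m pendant '[{"dx":0,"dy":0,"dz":0,"rx":0,"ry":0,"rz":7,"hand":0.045},{"dx":0,"dy":0,"dz":0,"rx":0,"ry":0,"rz":7,"hand":0.045},{"dx":0,"dy":0,"dz":0,"rx":0,"ry":0,"rz":7,"hand":0.045},{"dx":0,"dy":0,"dz":0,"rx":0,"ry":0,"rz":7,"hand":0.045},{"dx":0,"dy":0,"dz":0,"rx":0,"ry":0,"rz":7,"hand":0.045},{"dx":0,"dy":0,"dz":0,"rx":0,"ry":0,"rz":7,"hand":0.045},{"dx":0,"dy":0,"dz":0,"rx":0,"ry":0,"rz":7,"hand":0.045},{"dx":0,"dy":0,"dz":0,"rx":0,"ry":0,"rz":7,"hand":0.045},{"dx":0,"dy":0,"dz":0,"rx":0,"ry":0,"rz":7,"hand":0.045},{"dx":0,"dy":0,"dz":0,"rx":0,"ry":0,"rz":7,"hand":0.045},{"dx":0,"dy":0,"dz":0,"rx":0,"ry":0,"rz":7,"hand":0.045},{"dx":0,"dy":0,"dz":0,"rx":0,"ry":0,"rz":5,"hand":0.045}]'
python3 -m pendant '[{"dx":0,"dy":0,"dz":0,"rx":0,"ry":0,"rz":7,"hand":0.045},{"dx":0,"dy":0,"dz":0,"rx":0,"ry":0,"rz":0,"hand":0.045}]'
python3 - <<'E'
from h import *; from rig import manip
s=manip.get_state();d=manip.get_image("wrist");c=cam(d,s)
print(s["position"],s["qpos"],quat(s["ee_rot"]).as_matrix(),c[2],s["contact_force"],s["moment"])
cv2.imwrite("pics/w2.png",d["frame"][:,:,::-1])
E
```

```text
clock: 1.17
position: [0.4135, 0.1643, 0.2315]
ee_rot: [0.0, 0.184, 0.983, 0.0]
contact_force: [1.4, 0.8, 0.4]
width: 0.0449
gripper_force: 0.0
clock: 1.92
position: [0.5837, -0.1434, 0.2311]
ee_rot: [-0.0, 0.185, 0.983, 0.0]
contact_force: [0.2, 1.5, 0.4]
width: 0.045
gripper_force: 0.0
clock: 2.92
position: [0.5831, -0.1415, 0.2311]
ee_rot: [-0.0, 0.796, 0.605, -0.0]
contact_force: [0.3, 0.4, -0.2]
width: 0.045
gripper_force: 0.0
clock: 3.92
position: [0.583, -0.1415, 0.2311]
ee_rot: [-0.0, 0.998, -0.066, -0.0]
contact_force: [0.2, -0.1, -0.3]
width: 0.0453
gripper_force: 0.0
clock: 4.08
position: [0.5831, -0.1415, 0.2311]
ee_rot: [-0.0, 0.992, -0.125, -0.0]
contact_force: [-0.2, -0.4, 0.4]
width: 0.045
gripper_force: 0.0
[ 0.58306795 -0.14146124  0.23111488] [-3.54001366e-01  3.13866774e-01  1.45011644e+00  9.24288945e-05
  1.37796996e+00  1.46732252e+00] [[ 9.68777318e-01 -2.47932278e-01 -3.06714564e-04]
 [-2.47932222e-01 -9.68777358e-01  2.10065123e-04]
 [-3.49220049e-04 -1.27461903e-04 -9.99999931e-01]] [ 0.6466142  -0.15867689  0.37354173] [-0.17361956 -0.40827768  0.4028439 ] [-0.00181831 -0.032332    0.07828539]
```

View pics/w2.png

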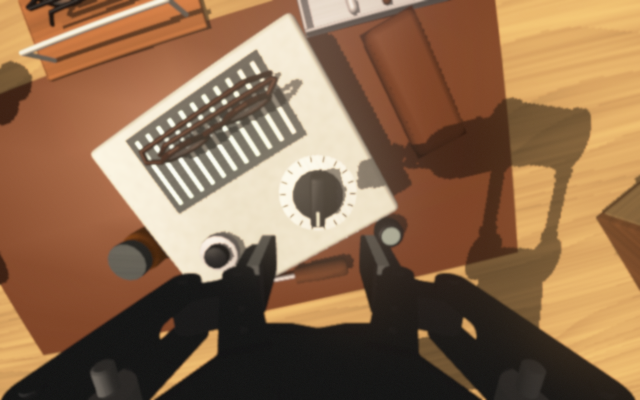

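The wrist view shows the dial disc at (318,194), its mark at (318,218) and the bar nearly vertical, so the tool is aligned. The button is at (217,256).

Run:
```python
from h import *; from rig import manip
np.set_printoptions(precision=4,suppress=True)
s=manip.get_state();d=manip.get_image("wrist");c=cam(d,s);f=d["frame"]
g=cv2.GaussianBlur(f,(3,3),0).max(2)
roi=np.zeros_like(g);cv2.circle(roi,(318,194),34,255,-1)
m=((g<110)&(roi>0)).astype(np.uint8)
m=cv2.morphologyEx(m,cv2.MORPH_OPEN,np.ones((5,5)))
cs,_=cv2.findContours(m,0,1);k=max(cs,key=cv2.contourArea)
h=cv2.convexHull(k);e=cv2.fitEllipse(h);print("disc",e,cv2.boundingRect(k))
print("disc centre z.1",onz(c,[e[0]],.1))
roi2=np.zeros_like(g);cv2.circle(roi2,(318,194),25,255,-1)
x=(f[205:228,308:328].min(2)>120);print(x.astype(int))
b,_=blobs(f,(195,238,240,275),90);[print("btn",q[0],q[1],q[2],onz(c,[q[1]],.112)) for q in b]
cv2.imwrite("pics/c2.png",cv2.resize(f[150:235,270:365,::-1],(760,600),interpolation=2))
```

```text
disc ((318.27447509765625, 194.50680541992188), (46.9348030090332, 48.063621520996094), 57.01877975463867) (295, 172, 48, 46)
disc centre z.1 [[ 0.5816 -0.1428  0.1   ]]
[[0 0 0 0 0 0 0 0 0 0 0 0 0 0 0 0 0 0 0 0]
 [0 0 0 0 0 0 0 0 0 0 0 0 0 0 0 0 0 0 0 0]
 [0 0 0 0 0 0 0 0 0 0 0 0 0 0 0 0 0 0 0 0]
 [0 0 0 0 0 0 0 0 0 0 0 0 0 0 0 0 0 0 0 0]
 [0 0 0 0 0 0 0 0 0 0 0 0 0 0 0 0 0 0 0 0]
 [0 0 0 0 0 0 0 0 0 0 0 0 0 0 0 0 0 0 0 0]
 [0 0 0 0 0 0 0 0 0 0 0 0 0 0 0 0 0 0 0 0]
 [0 0 0 0 0 0 0 0 1 1 1 0 0 0 0 0 0 0 0 0]
 [0 0 0 0 0 0 0 0 1 1 1 1 0 0 0 0 0 0 0 0]
 [0 0 0 0 0 0 0 0 1 1 1 1 0 0 0 0 0 0 0 0]
 [0 0 0 0 0 0 0 0 1 1 1 1 0 0 0 0 0 0 0 0]
 [0 0 0 0 0 0 0 0 1 1 1 1 0 0 0 0 0 0 0 0]
 [1 0 0 0 0 0 0 0 1 1 1 1 0 0 0 0 0 0 0 1]
 [1 1 0 0 0 0 0 0 1 1 1 1 0 0 0 0 0 0 1 1]
 [1 1 1 0 0 0 0 0 1 1 1 1 0 0 0 0 0 1 1 1]
 [1 1 1 0 0 0 0 0 1 1 1 1 0 0 0 0 0 1 1 1]
 [1 1 1 0 0 0 0 0 1 1 1 1 0 0 0 0 0 1 1 1]
 [1 1 1 0 0 0 0 0 1 1 1 1 0 0 0 0 0 1 1 1]
 [1 1 1 0 0 0 0 0 1 1 1 1 0 0 0 0 0 1 1 1]
 [1 1 1 0 0 0 0 0 1 1 1 1 0 0 0 0 1 1 1 1]
 [1 1 1 1 0 0 0 0 1 1 1 1 0 0 0 0 1 1 1 1]
 [1 1 1 1 0 0 0 1 1 1 1 1 0 0 0 0 1 1 1 1]
 [1 1 1 1 1 1 1 1 1 1 1 1 1 1 1 1 1 1 1 1]]
btn 448 [216.8906 255.0513] [205 244  25  23] [[ 0.548  -0.0274  0.112 ]]
btn 125 [233.32  269.864] [223 259  17  16] [[ 0.528  -0.0384  0.112 ]]
```

View pics/c2.png

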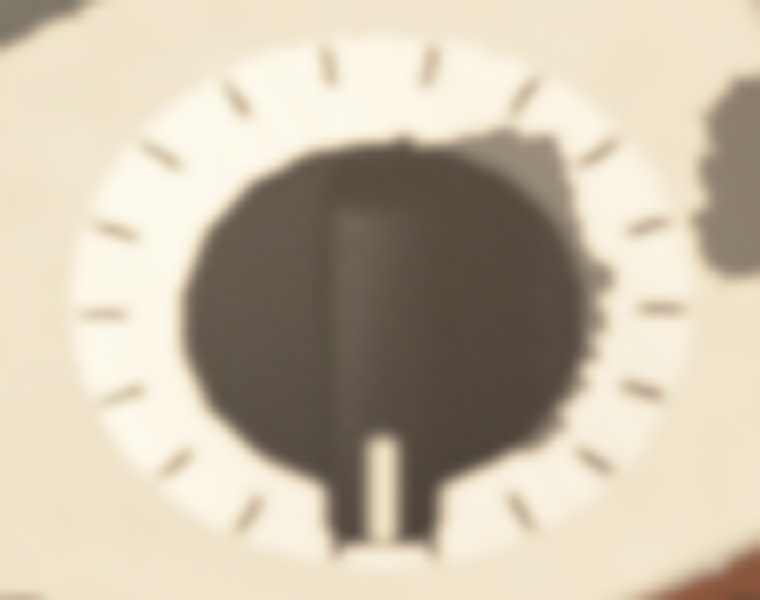

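The crop shows the mark running from (318,212) to (317.7,227) and the bar's top face spanning rows ~177 to 227, columns ~311–324.

Run:
```python
from h import *; from rig import manip
np.set_printoptions(precision=4,suppress=True)
s=manip.get_state();d=manip.get_image("wrist");c=cam(d,s);Rt=quat(s["ee_rot"]).as_matrix()
p=onz(c,[[317.9,212],[317.7,226.7],[317.9,177.5],[311.2,226],[324.4,226]],.128);print(p)
print((p-s["position"])@Rt)   # in tool axes
v=p[0]-p[1];print("mark dir",np.degrees(np.arctan2(v[1],v[0])),"tool",np.degrees(np.arctan2(Rt[1,0],Rt[0,0])))
```

```text
[[ 0.5724 -0.14    0.128 ]
 [ 0.5586 -0.1364  0.128 ]
 [ 0.6033 -0.1478  0.128 ]
 [ 0.5608 -0.1307  0.128 ]
 [ 0.5578 -0.1425  0.128 ]]
[[-0.0107  0.0012  0.1031]
 [-0.025   0.001   0.1031]
 [ 0.0212  0.0012  0.1031]
 [-0.0243 -0.005   0.1031]
 [-0.0243  0.0072  0.1031]]
mark dir -14.853156385390829 tool -14.07242795210638
```

Alignment is good: the axis is about -1 mm in x and +1.3 mm in y in tool axes, with under 1° of yaw error. I'll descend 126 mm to TCP z ≈ 0.105 and then grip.

```bash
python3 -m pendant '[{"dx":-0.001,"dy":0.0013,"dz":0.03,"rx":0,"ry":0,"rz":0,"hand":0.045},{"dx":0,"dy":0,"dz":0.03,"rx":0,"ry":0,"rz":0,"hand":0.045},{"dx":0,"dy":0,"dz":0.03,"rx":0,"ry":0,"rz":0,"hand":0.045},{"dx":0,"dy":0,"dz":0.02,"rx":0,"ry":0,"rz":0,"hand":0.045},{"dx":0,"dy":0,"dz":0.01,"rx":0,"ry":0,"rz":0,"hand":0.045},{"dx":0,"dy":0,"dz":0.006,"rx":0,"ry":0,"rz":0,"hand":0.045},{"dx":0,"dy":0,"dz":0,"rx":0,"ry":0,"rz":0,"hand":0.045},{"dx":0,"dy":0,"dz":0,"rx":0,"ry":0,"rz":0,"hand":0.045}]' 60
cat > m.py <<'E'
from h import *; from rig import manip
np.set_printoptions(precision=3,suppress=True)
def meas(n=6):
    M=[];F=[]
    for i in range(n):
        manip.get_image("wrist");s=manip.get_state();M.append(s["moment"]);F.append(s["contact_force"])
    Rt=quat(s["ee_rot"]).as_matrix()
    print(round(s["clock"],2),"M",np.mean(M,0),"sdz",np.std(np.array(M)[:,2]).round(3),"F",np.mean(F,0),"yaw %.2f"%np.degrees(np.arctan2(Rt[1,0],Rt[0,0])),"pos",s["position"],"w",round(s["width"],4),"g",s["gripper_force"])
if __name__=="__main__": meas()
E
python3 m.py
python3 -m pendant '[{"dx":0,"dy":0,"dz":0,"rx":0,"ry":0,"rz":0,"hand":0},{"dx":0,"dy":0,"dz":0,"rx":0,"ry":0,"rz":0,"hand":0},{"dx":0,"dy":0,"dz":0,"rx":0,"ry":0,"rz":0,"hand":0},{"dx":0,"dy":0,"dz":0,"rx":0,"ry":0,"rz":0,"hand":0},{"dx":0,"dy":0,"dz":0,"rx":0,"ry":0,"rz":0,"hand":0},{"dx":0,"dy":0,"dz":0,"rx":0,"ry":0,"rz":0,"hand":0}]' 60
python3 m.py
```

```text
clock: 4.9
position: [0.5827, -0.1428, 0.1062]
ee_rot: [0.0, 0.992, -0.124, 0.001]
contact_force: [0.1, -0.1, 0.4]
width: 0.045
gripper_force: 0.0
5.2 M [0.004 0.    0.016] sdz 0.025 F [0.143 0.06  0.022] yaw -14.24 pos [ 0.582 -0.143  0.106] w 0.045 g 0.0
clock: 5.7
position: [0.5824, -0.1411, 0.1058]
ee_rot: [-0.001, 0.992, -0.124, 0.0]
contact_force: [0.2, 4.8, 4.6]
width: 0.0128
gripper_force: 60.7
6.0 M [ 0.776 -0.087 -0.009] sdz 0.012 F [1.213 5.194 3.889] yaw -14.26 pos [ 0.582 -0.141  0.106] w 0.0128 g 60.7014137506485
```

```bash
python3 -m pendant '[{"dx":0,"dy":-0.0016,"dz":-0.0005,"rx":0,"ry":0,"rz":0,"hand":0},{"dx":0,"dy":0,"dz":0,"rx":0,"ry":0,"rz":0,"hand":0}]' 60 |grep force
python3 m.py
for i in 1; do python3 -m pendant '[{"dx":0,"dy":0,"dz":0,"rx":0,"ry":0,"rz":-2,"hand":0},{"dx":0,"dy":0,"dz":0,"rx":0,"ry":0,"rz":0,"hand":0}]' >/dev/null; done
python3 m.py
python3 -m pendant '[{"dx":0,"dy":0,"dz":0,"rx":0,"ry":0,"rz":-2,"hand":0},{"dx":0,"dy":0,"dz":0,"rx":0,"ry":0,"rz":0,"hand":0}]' >/dev/null
python3 m.py
```

```text
contact_force: [-0.3, 0.8, 1.2]
gripper_force: 60.4
6.47 M [ 0.167 -0.055  0.015] sdz 0.022 F [0.569 1.877 1.992] yaw -14.25 pos [ 0.582 -0.141  0.106] w 0.0129 g 60.3970867395401
6.93 M [ 0.13  -0.108 -0.119] sdz 0.033 F [0.447 1.964 2.084] yaw -12.27 pos [ 0.582 -0.141  0.106] w 0.0126 g 60.45734703540802
7.4 M [ 0.184 -0.15  -0.09 ] sdz 0.03 F [1.103 1.939 2.096] yaw -10.27 pos [ 0.582 -0.141  0.106] w 0.0127 g 60.46646475791931
```

The dial starts in a rest at yaw -14.3, and the detent's torque fades with angle as described. I'll step 20° to 4° past each rest, where a normal rest reads about -0.08 and the stop about -0.18.

```bash
python3 -m pendant '[{"dx":0,"dy":0,"dz":0,"rx":0,"ry":0,"rz":-3,"hand":0},{"dx":0,"dy":0,"dz":0,"rx":0,"ry":0,"rz":-3,"hand":0},{"dx":0,"dy":0,"dz":0,"rx":0,"ry":0,"rz":-3,"hand":0},{"dx":0,"dy":0,"dz":0,"rx":0,"ry":0,"rz":-3,"hand":0},{"dx":0,"dy":0,"dz":0,"rx":0,"ry":0,"rz":0,"hand":0}]' >/dev/null
python3 m.py
python3 -m pendant '[{"dx":0,"dy":0,"dz":0,"rx":0,"ry":0,"rz":-3,"hand":0},{"dx":0,"dy":0,"dz":0,"rx":0,"ry":0,"rz":-3,"hand":0},{"dx":0,"dy":0,"dz":0,"rx":0,"ry":0,"rz":-2,"hand":0},{"dx":0,"dy":0,"dz":0,"rx":0,"ry":0,"rz":0,"hand":0}]' >/dev/null
python3 m.py
```

```text
8.12 M [ 0.54  -0.234  0.134] sdz 0.031 F [1.491 3.349 2.265] yaw 1.72 pos [ 0.582 -0.141  0.106] w 0.0128 g 60.51592290401459
8.75 M [ 0.707 -0.331 -0.068] sdz 0.024 F [1.63  4.888 3.154] yaw 9.65 pos [ 0.582 -0.14   0.106] w 0.0128 g 60.566246509552
```

```bash
python3 -m pendant '[{"dx":0.0003,"dy":-0.0012,"dz":-0.0005,"rx":0,"ry":0,"rz":-3,"hand":0},{"dx":0,"dy":0,"dz":0,"rx":0,"ry":0,"rz":-3,"hand":0},{"dx":0,"dy":0,"dz":0,"rx":0,"ry":0,"rz":-3,"hand":0},{"dx":0,"dy":0,"dz":0,"rx":0,"ry":0,"rz":-3,"hand":0},{"dx":0,"dy":0,"dz":0,"rx":0,"ry":0,"rz":0,"hand":0}]' >/dev/null
python3 m.py
python3 -m pendant '[{"dx":0,"dy":0,"dz":0,"rx":0,"ry":0,"rz":-3,"hand":0},{"dx":0,"dy":0,"dz":0,"rx":0,"ry":0,"rz":-3,"hand":0},{"dx":0,"dy":0,"dz":0,"rx":0,"ry":0,"rz":-2,"hand":0},{"dx":0,"dy":0,"dz":0,"rx":0,"ry":0,"rz":0,"hand":0}]' >/dev/null
python3 m.py
```

```text
9.47 M [ 0.276 -0.455  0.082] sdz 0.016 F [ 2.102  1.668 -1.62 ] yaw 21.72 pos [ 0.582 -0.14   0.106] w 0.0131 g 59.943037033081055
10.1 M [ 0.199 -0.522 -0.171] sdz 0.028 F [ 2.825  1.513 -4.245] yaw 29.72 pos [ 0.582 -0.14   0.106] w 0.0124 g 59.609599113464355
```

The reading of -0.171 suggests the stop. I'll confirm with 1.5° more, still well short of 8°.

```bash
python3 -m pendant '[{"dx":0,"dy":0,"dz":0.0004,"rx":0,"ry":0,"rz":-1.3,"hand":0},{"dx":0,"dy":0,"dz":0,"rx":0,"ry":0,"rz":0,"hand":0}]' >/dev/null
python3 m.py
```

```text
10.57 M [ 0.261 -0.341 -0.194] sdz 0.026 F [ 1.954  1.389 -3.139] yaw 31.05 pos [ 0.582 -0.14   0.106] w 0.0127 g 59.735067486763
```

The torque rose to 0.194 N m at 5.3°, where a normal detent would have faded to about 0.066, so this is the stop. Rest 0 is at yaw ≈ 25.7 and the fifth click at ≈ -74.3. I'll turn 105.3° clockwise.

```bash
python3 -m pendant '[{"dx":0,"dy":0,"dz":0.0003,"rx":0,"ry":0,"rz":5,"hand":0},{"dx":0,"dy":0,"dz":0,"rx":0,"ry":0,"rz":5,"hand":0},{"dx":0,"dy":0,"dz":0,"rx":0,"ry":0,"rz":5,"hand":0},{"dx":0,"dy":0,"dz":0,"rx":0,"ry":0,"rz":5,"hand":0},{"dx":0,"dy":0,"dz":0,"rx":0,"ry":0,"rz":5.3,"hand":0},{"dx":0,"dy":0,"dz":0,"rx":0,"ry":0,"rz":0,"hand":0}]' >/dev/null
python3 m.py
python3 -m pendant '[{"dx":0,"dy":0,"dz":0,"rx":0,"ry":0,"rz":5,"hand":0},{"dx":0,"dy":0,"dz":0,"rx":0,"ry":0,"rz":5,"hand":0},{"dx":0,"dy":0,"dz":0,"rx":0,"ry":0,"rz":5,"hand":0},{"dx":0,"dy":0,"dz":0,"rx":0,"ry":0,"rz":5,"hand":0},{"dx":0,"dy":0,"dz":0,"rx":0,"ry":0,"rz":5,"hand":0},{"dx":0,"dy":0,"dz":0,"rx":0,"ry":0,"rz":5,"hand":0},{"dx":0,"dy":0,"dz":0,"rx":0,"ry":0,"rz":5,"hand":0},{"dx":0,"dy":0,"dz":0,"rx":0,"ry":0,"rz":5,"hand":0},{"dx":0,"dy":0,"dz":0,"rx":0,"ry":0,"rz":0,"hand":0}]' >/dev/null
python3 m.py
```

```text
11.37 M [-0.291 -0.256  0.015] sdz 0.017 F [ 1.533 -1.2   -1.142] yaw 5.84 pos [ 0.582 -0.14   0.106] w 0.0126 g 60.0419944524765
12.42 M [-1.019  0.028  0.004] sdz 0.029 F [ 0.178 -5.666 -0.572] yaw -34.04 pos [ 0.582 -0.141  0.106] w 0.0126 g 60.068113803863525
```

```bash
python3 -m pendant '[{"dx":0.0008,"dy":0.0012,"dz":0,"rx":0,"ry":0,"rz":5,"hand":0},{"dx":0,"dy":0,"dz":0,"rx":0,"ry":0,"rz":5,"hand":0},{"dx":0,"dy":0,"dz":0,"rx":0,"ry":0,"rz":5,"hand":0},{"dx":0,"dy":0,"dz":0,"rx":0,"ry":0,"rz":5,"hand":0},{"dx":0,"dy":0,"dz":0,"rx":0,"ry":0,"rz":5,"hand":0},{"dx":0,"dy":0,"dz":0,"rx":0,"ry":0,"rz":5,"hand":0},{"dx":0,"dy":0,"dz":0,"rx":0,"ry":0,"rz":5,"hand":0},{"dx":0,"dy":0,"dz":0,"rx":0,"ry":0,"rz":5,"hand":0},{"dx":0,"dy":0,"dz":0,"rx":0,"ry":0,"rz":0,"hand":0}]' >/dev/null
python3 m.py
```

```text
13.47 M [-0.893  0.505 -0.037] sdz 0.027 F [-2.558 -5.009  2.021] yaw -73.96 pos [ 0.581 -0.142  0.106] w 0.0129 g 60.43423533439636
```

```bash
python3 -m pendant '[{"dx":0.001,"dy":0.001,"dz":0,"rx":0,"ry":0,"rz":0,"hand":0},{"dx":0,"dy":0,"dz":0,"rx":0,"ry":0,"rz":0,"hand":0},{"dx":0,"dy":0,"dz":0,"rx":0,"ry":0,"rz":0,"hand":0.045},{"dx":0,"dy":0,"dz":0,"rx":0,"ry":0,"rz":0,"hand":0.045},{"dx":0,"dy":0,"dz":0,"rx":0,"ry":0,"rz":0,"hand":0.045},{"dx":0,"dy":0,"dz":0,"rx":0,"ry":0,"rz":0,"hand":0.045},{"dx":0,"dy":0,"dz":-0.03,"rx":0,"ry":0,"rz":0,"hand":0.045},{"dx":0,"dy":0,"dz":-0.04,"rx":0,"ry":0,"rz":0,"hand":0.045},{"dx":0,"dy":0,"dz":-0.04,"rx":0,"ry":0,"rz":0,"hand":0.045},{"dx":0,"dy":0,"dz":-0.01,"rx":0,"ry":0,"rz":0,"hand":0.045},{"dx":0,"dy":0,"dz":0,"rx":0,"ry":0,"rz":0,"hand":0.045},{"dx":0,"dy":0,"dz":0,"rx":0,"ry":0,"rz":0,"hand":0.045}]'
python3 - <<'E'
from h import *; from rig import manip
np.set_printoptions(precision=4,suppress=True)
s=manip.get_state();d=manip.get_image("wrist");c=cam(d,s);print(s["position"],s["qpos"],c[2])
t=manip.get_image("top");ct=cam(t)
cv2.imwrite("pics/w3.png",np.vstack([d["frame"],cv2.resize(t["frame"][155:215,330:435],(640,200),interpolation=2)])[:,:,::-1])
E
```

```text
clock: 14.47
position: [0.5817, -0.1422, 0.2257]
ee_rot: [-0.0, 0.797, -0.603, 0.0]
contact_force: [-0.4, 0.2, 0.1]
width: 0.0451
gripper_force: 0.0
[ 0.5817 -0.1422  0.2257] [-0.3561  0.3143  1.4629  0.0004  1.3636  2.5101] [ 0.5993 -0.2063  0.3682]
```

View pics/w3.png

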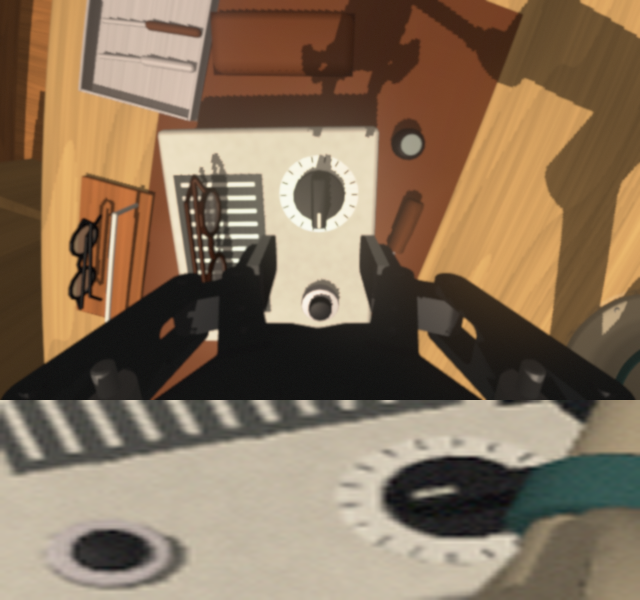

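The wrist view shows the dial bar still aligned with the tool, mark at (319,220), and the button at (320,306). Next I'll locate the button precisely and close the fingers.

Run:
```python
from h import *; from rig import manip
np.set_printoptions(precision=4,suppress=True)
s=manip.get_state();d=manip.get_image("wrist");c=cam(d,s);Rt=quat(s["ee_rot"]).as_matrix()
f=d["frame"]
for q in blobs(f,(300,282,345,318),90)[0]: print(q,onz(c,[q[1]],.112))
h=f[205:228,310:328].min(2)>120;ys,xs=np.nonzero(h[6:19,4:14]);print(np.c_[xs,ys].mean(0)+[314,211],cv2.fitLine(np.c_[xs,ys].astype(np.float32),2,0,.01,.01)[:2].ravel())
for B in ((.548,-.0274),(.546,-.0231),(.547,-.0255)): print((np.array([*B,.112])-s["position"])@Rt)
```

```text
(np.int32(392), array([318.602 , 307.2092]), array([308, 296,  22,  22])) [[ 0.5471 -0.0294  0.112 ]]
[316.5349 218.1163] [ 0.0212 -0.9998]
[-0.1187 -0.0001  0.1118]
[-0.1233  0.0006  0.1118]
[-0.1208  0.0003  0.1118]
```

```bash
python3 -m pendant '[{"dx":-0.0304,"dy":0,"dz":0,"rx":0,"ry":0,"rz":0,"hand":0},{"dx":-0.0304,"dy":0,"dz":0,"rx":0,"ry":0,"rz":0,"hand":0},{"dx":-0.0304,"dy":0,"dz":0,"rx":0,"ry":0,"rz":0,"hand":0},{"dx":-0.0304,"dy":0,"dz":0,"rx":0,"ry":0,"rz":0,"hand":0},{"dx":0,"dy":0,"dz":0.03,"rx":0,"ry":0,"rz":0,"hand":0},{"dx":0,"dy":0,"dz":0.03,"rx":0,"ry":0,"rz":0,"hand":0},{"dx":0,"dy":0,"dz":0.03,"rx":0,"ry":0,"rz":0,"hand":0},{"dx":0,"dy":0,"dz":0.01,"rx":0,"ry":0,"rz":0,"hand":0},{"dx":0,"dy":0,"dz":0.005,"rx":0,"ry":0,"rz":0,"hand":0},{"dx":0,"dy":0,"dz":0,"rx":0,"ry":0,"rz":0,"hand":0}]' 20
python3 - <<'E'
from h import *; from rig import manip
d=manip.get_image("scene")["frame"];t=manip.get_image("top")["frame"]
cv2.imwrite("pics/c3.png",np.vstack([cv2.resize(d[180:290,220:370],(720,300),interpolation=2),cv2.resize(t[155:215,320:440],(720,300),interpolation=2)])[:,:,::-1])
E
```

```text
clock: 15.45
position: [0.5479, -0.0253, 0.1192]
ee_rot: [0.001, 0.797, -0.604, -0.001]
contact_force: [0.4, -0.9, -0.2]
width: 0.0003
gripper_force: 0.0
```

View pics/c3.png

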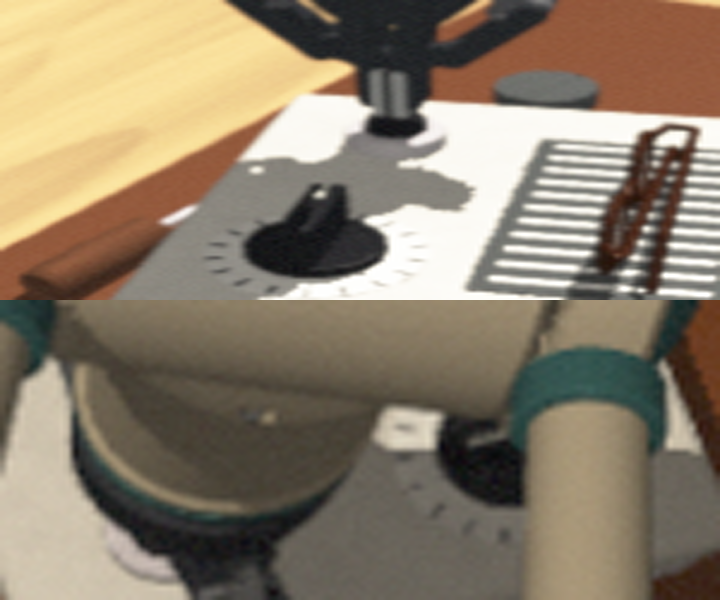

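In the scene view the closed fingers stand just above the button cap, at about (395,120) in the crop. Pressing now.

```bash
python3 -m pendant '[{"dx":0,"dy":0,"dz":0.004,"rx":0,"ry":0,"rz":0,"hand":0},{"dx":0,"dy":0,"dz":0.003,"rx":0,"ry":0,"rz":0,"hand":0},{"dx":0,"dy":0,"dz":0.003,"rx":0,"ry":0,"rz":0,"hand":0},{"dx":0,"dy":0,"dz":0,"rx":0,"ry":0,"rz":0,"hand":0}]'; python3 m.py
python3 -m pendant '[{"dx":0,"dy":0,"dz":0.002,"rx":0,"ry":0,"rz":0,"hand":0},{"dx":0,"dy":0,"dz":0.001,"rx":0,"ry":0,"rz":0,"hand":0},{"dx":0,"dy":0,"dz":0,"rx":0,"ry":0,"rz":0,"hand":0},{"dx":0,"dy":0,"dz":0,"rx":0,"ry":0,"rz":0,"hand":0}]'; python3 m.py
```

```text
clock: 15.88
position: [0.5492, -0.0255, 0.1109]
ee_rot: [-0.0, 0.797, -0.604, 0.001]
contact_force: [1.2, 0.6, 2.2]
width: 0.0003
gripper_force: 1.0
16.18 M [-0.078 -0.146 -0.014] sdz 0.032 F [ 0.864 -0.592  1.69 ] yaw -74.24 pos [ 0.549 -0.026  0.111] w 0.0004 g 0.9544112998992205
clock: 16.52
position: [0.5492, -0.0256, 0.1079]
ee_rot: [-0.0, 0.797, -0.604, 0.001]
contact_force: [1.8, 0.2, 3.7]
width: 0.0
gripper_force: 1.9
16.82 M [-0.232 -0.339 -0.011] sdz 0.014 F [ 1.925 -1.215  3.95 ] yaw -74.25 pos [ 0.549 -0.026  0.108] w -0.0004 g 1.880065854638815
```

Force is 3.95 N, so there's a little more travel. Then I'll lift.

```bash
python3 -m pendant '[{"dx":0,"dy":0,"dz":0.0015,"rx":0,"ry":0,"rz":0,"hand":0},{"dx":0,"dy":0,"dz":0.0015,"rx":0,"ry":0,"rz":0,"hand":0},{"dx":0,"dy":0,"dz":0.001,"rx":0,"ry":0,"rz":0,"hand":0},{"dx":0,"dy":0,"dz":0,"rx":0,"ry":0,"rz":0,"hand":0}]'; python3 m.py
```

```text
clock: 17.15
position: [0.5493, -0.0255, 0.1059]
ee_rot: [-0.0, 0.797, -0.603, 0.001]
contact_force: [-0.4, -0.7, 17.2]
width: -0.0003
gripper_force: 8.3
17.45 M [-0.149  0.18  -0.011] sdz 0.031 F [-1.161 -1.11  16.679] yaw -74.24 pos [ 0.549 -0.026  0.106] w 0.0001 g 8.275564637951902
```

The button has bottomed out: 17 N at z 0.106, 6 mm of travel. Lifting away.

```bash
python3 -m pendant '[{"dx":0,"dy":0,"dz":-0.01,"rx":0,"ry":0,"rz":0,"hand":0},{"dx":0,"dy":0,"dz":-0.03,"rx":0,"ry":0,"rz":0,"hand":0},{"dx":0,"dy":0,"dz":-0.04,"rx":0,"ry":0,"rz":0,"hand":0},{"dx":0,"dy":0,"dz":-0.04,"rx":0,"ry":0,"rz":0,"hand":0},{"dx":0,"dy":0,"dz":0,"rx":0,"ry":0,"rz":0,"hand":0},{"dx":0,"dy":0,"dz":0,"rx":0,"ry":0,"rz":0,"hand":0},{"dx":0,"dy":0,"dz":0,"rx":0,"ry":0,"rz":0,"hand":0}]'
python3 - <<'E'
from h import *; from rig import manip
d=manip.get_image("scene")["frame"]
cv2.imwrite("pics/s4.png",d[:,:,::-1])
E
```

```text
clock: 18.03
position: [0.5469, -0.0249, 0.2222]
ee_rot: [0.001, 0.797, -0.604, -0.002]
contact_force: [-0.7, -0.2, -0.1]
width: 0.0002
gripper_force: 0.0
```

View pics/s4.png

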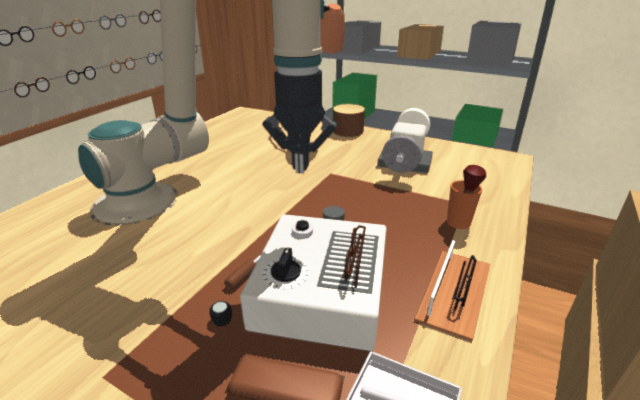

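The button is up at (302,226), the dial is turned, the bystanders are where they were, and the arm is clear.

```bash
python3 -c "
from rig import manip
print(manip.sign_off())"
```

```text
the job is handed in; nothing more can be done
None
```

I wound the dial back to its end stop (torque peaked near 0.2 N m), set it to the fifth click, pressed the start button fully down and released it, and handed the job in with the arm clear; the hand-in gave no verdict.

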